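# Bring the full tin to the front of the parts carousel and hold it there

### The job

Two look-alike lidded tins stand in the turning parts carousel; one is full of screws, the other nearly empty. Lift either tin (or both) clear of its pocket to feel by its weight which is the full one, and set what you lifted back in its pocket and let go. Then turn the carousel until the full tin stands straight behind the steel pointer on the foot, and finish still gripping the bar handle at its centre, holding the carousel still; keep the tins and the glass jar upright in their pockets and leave the wooden block beside the carousel where it is.

Things in the scene. Friction and masses are not known exactly. Their poses are not given: they have to be found in the camera images.
- foot: fixed wooden foot of the carousel: disc 170 mm across, 8 mm thick, mostly hidden under the tray, with a 34 mm wide tongue that sticks out to 180 mm from the centre, roughly towards the robot. Origin: on the turning axis at the bench top; z up; the tongue and its pointer lie along its -x axis.
- pointer (a point): foot of the upright steel pointer on the tongue, at bench level: a pin 10 mm thick (18 mm collar), 52 mm tall, 158 mm from the turning axis. The front is the line from the turning axis to this pin.
- carousel: round plywood turning tray, 260 mm across, its floor 24 mm above the bench, with three round pockets (rims 8 mm high). Origin: on the turning axis at bench level; z up; turns about z either way with light friction (about 0.06 N m, no spring, no stop within 2.8 rad either way of the start) and stays where it is left. Its x axis runs along the bar handle, towards the jar's pocket.
- handle: bar handle at the centre of the tray, turning with it: dark wooden bar 64 mm long (along x), 14 mm thick (along y), from 100 to 136 mm above the bench, on a steel post 18 mm thick. Origin and axes coincide with those of the carousel (origin at bench level, below the bar).
- pocket_left (a point): centre of one tin pocket, on the tray floor (24 mm up), 85 mm from the turning axis, 68 degrees clockwise seen from above from the tray's -x axis; inner diameter 52 mm, rim 8 mm high, 4 mm thick
- pocket_right (a point): centre of the other tin pocket, the same, 68 degrees anticlockwise from the tray's -x axis
- pocket_back (a point): centre of the glass jar's pocket, on the tray floor, 78 mm from the turning axis on the tray's +x side; inner diameter 74 mm
- tin_a: plain round steel tin with a lid that stays on, 47 mm across, 62 mm tall; origin at the centre of its underside, z up. It starts in one of the two tin pockets. Looks just like tin_b; one of the two weighs about 450 g (full), the other about 120 g (nearly empty), each give or take 15 percent.
- tin_b: the other tin, of the same looks and size; see tin_a
- screw_jar: glass jar of screws with a brass-coloured lid, 68 mm across, 84 mm tall, origin at the centre of its underside; stands in the pocket at the back of the tray and stays there
- block_1: bystander: wooden offcut block, 38x60x38 mm, loose on the bench left of the carousel, origin at the centre of its underside

How it is judged:
By the outcome, as a careful person would: the job done as asked, in the order asked, and still so for the second after the job is handed in, while the arm keeps its last pose, push and grip.
It also fails if it takes over 45 s, if anything falls off the work surface, if the arm or the gripper's body presses on something with over 40 N, if the wrist force passes 120 N, or if a joint passes its speed limit or range.

### The arm

A 6-joint arm with a two-finger parallel gripper is mounted at the origin on the work surface; the furniture and walls round the work are solid. World frame = base frame: x ahead of the robot, y to its left, z up, the work surface at z = 0. Lengths are in m, angles in rad, forces in N, time in s.
With the tool pointing down it reaches from about 0.325 to 0.775 m from the base axis. Payload 5.5 kg.
Tool frame: the origin (TCP) lies between the finger pads; the fingertips stand 14 mm ahead of it and the grasp point (between the pads) lies 5 mm behind it; z points along the fingers, y is the line along which they close (so a half turn about z gives the same grasp; the last joint's range is limited). The gripper opens to 88 mm and grips with 3 to 60 N. Pads are 20 mm wide; open, the fingers measure 115 mm over their backs; the gripper's body (75 mm by 178 mm) begins 61 mm behind the grasp point.
Start: joints at [1.142, 0.091, 1.231, -0, 1.82, -0.057], TCP at [0.218, 0.559, 0.237] pointing down, gripper open.
Joint ranges: [-2.87, 2.87], [-0.86, 2.18], [0.17, 2.46], [-1.51, 4.65], [0.06, 2.69], [-2.65, 2.65]. Speed limits (rad/s): [2.57, 2.57, 3.01, 3.14, 3.14, 3.14].

### API

Orientations are given as a rotation vector (axis times angle).
In Python, from rig import env gives the robot as it stands.
- The arm moves only by the tool servo_tool, never from a script. Its argument "moves" is a list of rows, each an object with "delta_pos": the shift along the tool's x, y, z in units of 30 mm (1.0 is 30 mm), a list of three; "angular": the turn, a rotation vector about the tool's x, y, z in units of 5 degrees (1.0 is 5 degrees), a list of three; "gripper": the closure, from -1 (fully open) to 1 (shut), so that 0 is half open. In form: [{"delta_pos": [tx, ty, tz], "angular": [wx, wy, wz], "gripper": gripper}, ...]. A call has 1 to 12 rows; each row shifts and turns the commanded pose from where the row before left it, along the tool's axes as they then stand; what a row does not reach is not made up. A row lasts 1/12 s, in which the tool goes at most 41.7 mm and 7.16 degrees, less where a joint would pass 70% of its speed; a pose out of reach is approached as far as the arm can. A call is refused whole if a number of a shift passes 1 or a number of a turn 1, either way. A call with a gripper value outside its range is refused whole. The fingers move at their own pace and stop on an object; "force" is the grip in N (left out, the last holds). Time passes only in rows, so rows that do not move let the fingers close. It gives the time, the measured TCP pose, the force, the opening and the grip force at its end, in the units of the state.
- env.observe(): the state, without advancing time (a new reading comes with each control period).
- env.snapshot(name): name is "scene" or "top" or "wrist"; returns a dict with "frame" (480x640x3 uint8, red, green, blue), "range_z" (480x640 float32, m along the optical axis (not along the pixel's ray), 0 where there is no reading), "intrinsics" (3x3 intrinsics, pixels), "R" (3x3) and "t" (3): a world point X has camera coordinates R X + t. Camera axes: x right, y down, z forward; pixel columns grow to the right and rows downward; lengths in m; the calibration is good to about 2 mm. A picture is of the moment at which its call begins.
- env.hand_in(): hands the job in; it is judged then, once.
The state is a dict: "time_s": time; "qpos": joint angles; "qvel": joint speeds; "tau": joint torques, N m; "position": TCP position; "ee_rot": TCP orientation; "ft_force": force on the tool from outside, world axes, zero at the start; "moment": the same for the moment, N m; "grip_width": finger opening in m; "finger_force": force on a finger pad.
Only numpy, scipy, OpenCV 4.12 (cv2) and the standard library are available. Lean on these libraries where they do the work, as an engineer would, in place of code of your own. Each camera call takes 0.05 s, during which the arm holds its last target. There are 200 camera calls.

## Working session

There is one attempt and no reset: what is moved stays moved. The work goes in short steps, Python scripts to look and compute and a tool call to move; the robot and the scene stay as the last step left them, time stands still between calls to the robot, and variables do not carry over. Pictures are saved under pics/ and viewed, at most 10 in all, crops included, and the job is handed in when it is done.

Besides the shell and the picture viewer there is one more tool, called after "Emit:" by a JSON object that holds its "op" and its "data". servo_tool: Moves the arm, as the interface text tells. Its arguments: {"type":"object","properties":{"moves":{"type":"array"},"force":{"type":"number"}},"required":["moves"]}

```bash
mkdir -p pics; ls; python3 - <<'E'
from rig import env
import cv2,numpy as np
for n in("top","scene"):
    s=env.snapshot(n); cv2.imwrite(f"pics/{n}0.png",s["frame"][:,:,::-1]); np.savez(f"{n}0.npz",**s)
    print(n,s["intrinsics"].tolist(),s["R"].round(4).tolist(),s["t"])
print(env.observe())
E
```

```text
pics
top [[446.678675093009, 0.0, 321.7153812800522], [0.0, 446.678675093009, 249.29131403923043], [0.0, 0.0, 1.0]] [[0.0269, -0.9996, -0.0106], [-0.9882, -0.025, -0.1511], [0.1507, 0.0146, -0.9885]] [-0.00416718  0.53382148  0.83920845]
scene [[449.3520093060611, 0.0, 322.54011368441485], [0.0, 449.3520093060611, 232.40115429198008], [0.0, 0.0, 1.0]] [[-0.5667, -0.8238, -0.0163], [-0.3792, 0.2783, -0.8825], [0.7315, -0.4939, -0.4701]] [0.3008428  0.25367536 0.51276413]
{'time_s': 0.1, 'qpos': array([ 1.14228167e+00,  9.17764166e-02,  1.23178723e+00,  1.40699855e-06,
        1.81982653e+00, -5.66557166e-02]), 'qvel': array([ 0.00084128, -0.00308685, -0.00154537, -0.00071896, -0.0004895 ,
        0.00146315]), 'tau': array([ 2.36482389e-03, -4.47857630e+01, -4.07569027e+01,  7.01788603e-02,
        2.84455076e-02, -9.86428313e-05]), 'position': array([0.21787749, 0.55876541, 0.23561194]), 'ee_rot': array([-5.80674192e-01, -3.08702013e+00,  2.73996494e-03]), 'ft_force': array([-0.02350192, -0.35233648,  0.01901792]), 'moment': array([-0.00968962,  0.02046822, -0.00301943]), 'finger_force': 0.0, 'grip_width': 0.08773340968813975}
```

View pics/top0.png

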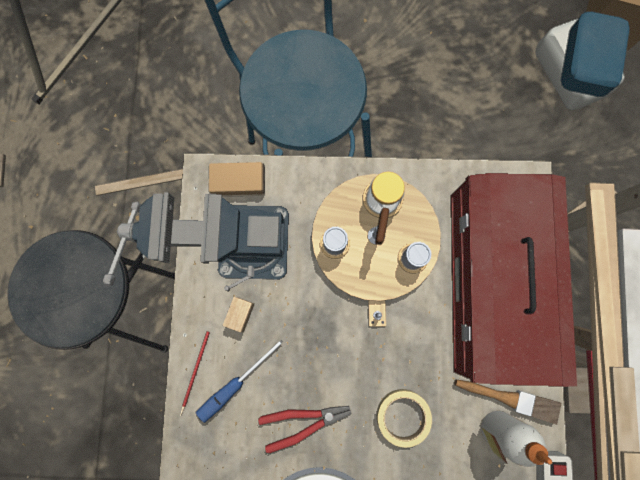

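View pics/scene0.png

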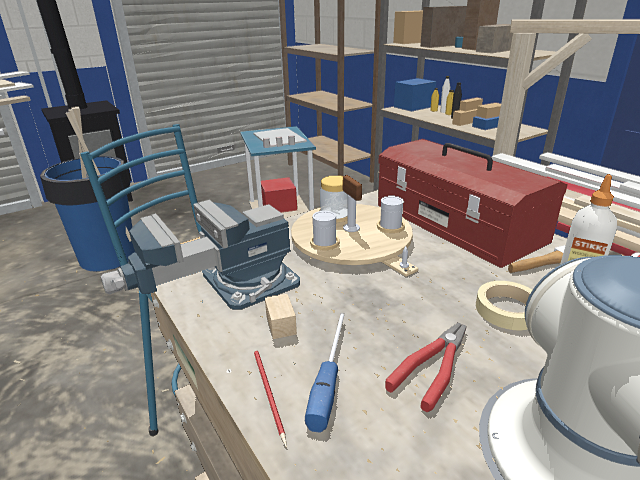

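The top view shows the left tin at about (335,240), the right tin at (417,257), the jar lid at (388,187), the bar at (383,226) and the pointer at (377,318). The vise is close on the left and the toolbox on the right. I'll enlarge a crop.

```bash
cat > h.py <<'E'
import numpy as np,cv2
def at_height(s,u,v,z):
    K,R,t=s["intrinsics"],s["R"],s["t"]
    d=R.T@np.linalg.solve(K,[u,v,1.]); c=-R.T@t
    return c+d*(z-c[2])/d[2]
def cloud(s):
    K,R,t=s["intrinsics"],s["R"],s["t"]; Z=s["range_z"]
    v,u=np.indices(Z.shape); P=np.stack([(u-K[0,2])/K[0,0]*Z,(v-K[1,2])/K[1,1]*Z,Z],-1)
    return (P-t)@R
E
python3 - <<'E'
from h import *
s=dict(np.load("top0.npz")); im=s["frame"][:,:,::-1]
c=im[165:335,300:450]; cv2.imwrite("pics/crop0.png",cv2.resize(c,None,fx=3.5,fy=3.5,interpolation=cv2.INTER_CUBIC))
P=cloud(s)
for n,u,v in(("tinL",335,240),("tinR",417,257),("jar",388,187),("bar",383,222),("pin",377,318),("block",238,313),("vise",225,230),("vise2",265,230),("box",470,280),("box2",520,280)): print(n,P[v,u].round(4))
# circle fit of the tray-edge pixels: points at height ~ .024
m=(P[...,2]>.017)&(P[...,2]<.031)&(np.hypot(P[...,0]-.55,P[...,1]+.1)<.25)
Q=P[m]; print(len(Q),Q.min(0),Q.max(0))
E
```

```text
tinL [ 0.545  -0.0153  0.0864]
tinR [ 0.5171 -0.1686  0.0839]
jar [ 0.6438 -0.1111  0.1062]
bar [ 0.5706 -0.0985  0.1365]
pin [ 0.403  -0.103   0.0137]
block [0.4052 0.1686 0.0378]
vise [0.5467 0.177  0.1501]
vise2 [0.5527 0.1107 0.1277]
box [ 0.4723 -0.2505  0.1323]
box2 [ 0.4735 -0.332   0.1438]
10418 [ 0.35101244 -0.25516505  0.01701616] [0.69597241 0.14327294 0.03099876]
```

View pics/crop0.png

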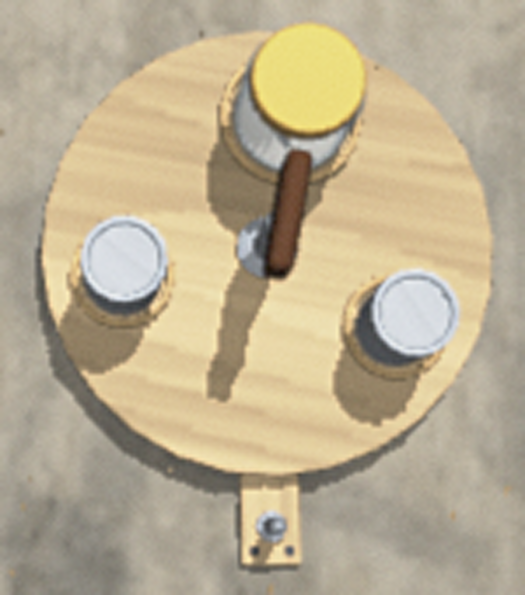

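In the crop, the lid centres are left tin (124,258), right tin (416,312) and jar (309,79). The bar top runs from (299,155) to (280,272), the pin top is near (272,521), and the tray rim spans x 41–491, y 29–474.

```bash
python3 - <<'E'
from h import *
s=dict(np.load("top0.npz")); P=cloud(s)
f=lambda x,y,z:at_height(s,300+(x+.5)/3.5-.5,165+(y+.5)/3.5-.5,z)[:2]
T=[f(124,258,.086),f(416,312,.086)];J=f(309,79,.108);b=[f(299,155,.136),f(280,272,.136)];pin=f(272,521,.052)
e=[f(41,250,.024),f(491,250,.024),f(265,474,.024),f(265,29,.024)]
print("tins",T,"jar",J,"bar",b,np.mean(b,0),"pin",pin);print("edge",e)
def top(u,v,z0,z1,r=16):
    q=P[v-r:v+r,u-r:u+r].reshape(-1,3); q=q[(q[:,2]>z0)&(q[:,2]<z1)]
    return q
for n,a in(("L",(335,240,.080,.092)),("R",(417,257,.08,.092)),("J",(388,187,.1,.114,20)),("bar",(383,226,.125,.145,22))):
    q=top(*a); print(n,len(q),q.mean(0).round(4),((q.min(0)+q.max(0))/2).round(4))
    if n=="bar":
        w,V=np.linalg.eigh(np.cov(q[:,:2].T)); print(V[:,1],np.degrees(np.arctan2(*V[::-1,1])))
m=(P[...,2]>.020)&(P[...,2]<.029)&(np.hypot(P[...,0]-.56,P[...,1]+.095)<.14)
h=cv2.convexHull(P[m][:,:2].astype(np.float32)); print(cv2.minEnclosingCircle(h))
# model fit: axis(2), phi
from scipy.optimize import least_squares
def res(p):
    R=lambda a,r:p[:2]+r*np.array([np.cos(p[2]+a),np.sin(p[2]+a)])
    d=np.radians(68)
    return np.concatenate([R(np.pi-d,.085)-T[0],R(np.pi+d,.085)-T[1],R(0,.078)-J,p[:2]-np.mean(b,0)])
# +x points to the jar (world +x); left tin at 180-68 (clockwise from -x)
r=least_squares(res,[.56,-.095,0]);print(r.x,r.fun.round(4))
c=r.x[:2]; d=pin-c; print("pin r",np.hypot(*d),"front ang",np.degrees(np.arctan2(d[1],d[0])), "tins ang",[np.degrees(np.arctan2(*(t-c)[::-1])) for t in T],"phi",np.degrees(r.x[2]))
np.set_printoptions(suppress=True)
for n,z0,box in(("vise",.03,(P[...,1]>.04)&(P[...,1]<.35)&(P[...,0]>.45)&(P[...,0]<.7)),("tbox",.03,(P[...,1]<-.21)&(P[...,1]>-.45)&(P[...,0]>.2)&(P[...,0]<.75))):
    q=P[box&(P[...,2]>z0)];print(n,q.min(0),q.max(0))
E
```

```text
tins [array([ 0.54815705, -0.01533959]), array([ 0.52291897, -0.17102549])] jar [ 0.6428946  -0.11074728] bar [array([ 0.59449005, -0.1021074 ]), array([ 0.53406967, -0.09293077])] [ 0.56427986 -0.09751909] pin [ 0.41135322 -0.09936182]
edge [array([0.56269898, 0.03163359]), array([ 0.56915938, -0.22683654]), array([ 0.43777306, -0.09835764]), array([ 0.69799012, -0.096063  ])]
L 485 [ 0.5474 -0.0149  0.0853] [ 0.5472 -0.0152  0.0854]
R 496 [ 0.5223 -0.1702  0.0852] [ 0.5225 -0.1701  0.0857]
J 845 [ 0.6423 -0.1096  0.1081] [ 0.6429 -0.1102  0.1065]
bar 288 [ 0.5652 -0.097   0.1357] [ 0.5656 -0.0973  0.1328]
[-0.98710646  0.16006509] 170.7893258299704
((0.5665684342384338, -0.09786892682313919), 0.13006336987018585)
[ 0.56602989 -0.09808287 -0.16134689] [-0.0009  0.0002 -0.001   0.0003  0.0001  0.0001  0.0018 -0.0006]
pin r 0.15468195303595814 front ang -179.52625665679497 tins ang [np.float64(102.18882406193984), np.float64(-120.58415302806627)] phi -9.244495625159406
vise [0.45055622 0.08448261 0.0300025 ] [0.69986729 0.34995888 0.15645926]
tbox [ 0.20002206 -0.42533967  0.03001071] [ 0.66273567 -0.2471834   0.20511573]
```

```bash
cat >> h.py <<'E'
def go(env,target,yaw=None):
    """tool-axis shift (units of 30 mm) and z turn (units of 5 deg) to the target; yaw = world angle of tool y, mod 180"""
    from scipy.spatial.transform import Rotation as Ro
    o=env.observe(); R=Ro.from_rotvec(o["ee_rot"]).as_matrix()
    y=np.degrees(np.arctan2(R[1,1],R[0,1])); d=R.T@(np.array(target)-o["position"])/.03
    print("t",o["time_s"],"pos",o["position"].round(4),"yaw",y.round(2),"tilt",R[:,2].round(4),"q",o["qpos"].round(3),"F",o["ft_force"].round(2),"w",round(o["grip_width"],4),"ff",o["finger_force"])
    print("delta",d.round(3))
    if yaw is not None: print("turn z",[((y-yaw-k)/5).round(3) for k in(0,180,-180)])
E
python3 -c "
from h import *
from rig import env
go(env,[.5475,-.0155,.235],-9.24)"
```

```text
t 0.1 pos [0.2179 0.5588 0.2356] yaw 68.69 tilt [-7.0e-04 -1.6e-03 -1.0e+00] q [ 1.142  0.092  1.232  0.     1.82  -0.057] F [-0.02 -0.35  0.02] w 0.0877 ff 0.0
delta [-17.192 -13.842   0.043]
turn z [np.float64(15.587), np.float64(-20.413), np.float64(51.587)]
```

Emit:
{"op": "servo_tool", "data": {"moves": [{"delta_pos": [-0.955, -0.769, 0], "angular": [0, 0, 0], "gripper": -0.4}, {"delta_pos": [-0.955, -0.769, 0], "angular": [0, 0, 0], "gripper": -0.4}, {"delta_pos": [-0.955, -0.769, 0], "angular": [0, 0, 0], "gripper": -0.4}, {"delta_pos": [-0.955, -0.769, 0], "angular": [0, 0, 0], "gripper": -0.4}, {"delta_pos": [-0.955, -0.769, 0], "angular": [0, 0, 0], "gripper": -0.4}, {"delta_pos": [-0.955, -0.769, 0], "angular": [0, 0, 0], "gripper": -0.4}, {"delta_pos": [-0.955, -0.769, 0], "angular": [0, 0, 0], "gripper": -0.4}, {"delta_pos": [-0.955, -0.769, 0], "angular": [0, 0, 0], "gripper": -0.4}, {"delta_pos": [-0.955, -0.769, 0], "angular": [0, 0, 0], "gripper": -0.4}]}}

```text
time_s: 0.85
position: [0.3831, 0.2702, 0.2363]
ee_rot: [-0.58, -3.087, 0.0]
ft_force: [1.1, -0.5, -0.2]
grip_width: 0.0613
finger_force: 0.0
```

Emit:
{"op": "servo_tool", "data": {"moves": [{"delta_pos": [-0.955, -0.769, 0], "angular": [0, 0, 0], "gripper": -0.4}, {"delta_pos": [-0.955, -0.769, 0], "angular": [0, 0, 0], "gripper": -0.4}, {"delta_pos": [-0.955, -0.769, 0], "angular": [0, 0, 0], "gripper": -0.4}, {"delta_pos": [-0.955, -0.769, 0], "angular": [0, 0, 0], "gripper": -0.4}, {"delta_pos": [-0.955, -0.769, 0], "angular": [0, 0, 0], "gripper": -0.4}, {"delta_pos": [-0.955, -0.769, 0], "angular": [0, 0, 0], "gripper": -0.4}, {"delta_pos": [-0.955, -0.769, 0], "angular": [0, 0, 0], "gripper": -0.4}, {"delta_pos": [-0.955, -0.769, 0], "angular": [0, 0, 0], "gripper": -0.4}, {"delta_pos": [-0.955, -0.769, 0], "angular": [0, 0, 0], "gripper": -0.4}]}}

```text
time_s: 1.6
position: [0.548, -0.017, 0.2362]
ee_rot: [-0.581, -3.087, -0.0]
ft_force: [0.3, 0.4, 0.5]
grip_width: 0.0618
finger_force: 0.0
```

Emit:
{"op": "servo_tool", "data": {"moves": [{"delta_pos": [0, 0, 0], "angular": [0, 0, 0.97], "gripper": -0.4}, {"delta_pos": [0, 0, 0], "angular": [0, 0, 0.97], "gripper": -0.4}, {"delta_pos": [0, 0, 0], "angular": [0, 0, 0.97], "gripper": -0.4}, {"delta_pos": [0, 0, 0], "angular": [0, 0, 0.97], "gripper": -0.4}, {"delta_pos": [0, 0, 0], "angular": [0, 0, 0.97], "gripper": -0.4}, {"delta_pos": [0, 0, 0], "angular": [0, 0, 0.97], "gripper": -0.4}, {"delta_pos": [0, 0, 0], "angular": [0, 0, 0.97], "gripper": -0.4}, {"delta_pos": [0, 0, 0], "angular": [0, 0, 0.97], "gripper": -0.4}]}}

```text
time_s: 2.27
position: [0.5474, -0.0152, 0.236]
ee_rot: [-1.578, -2.715, 0.001]
ft_force: [-0.6, 0.0, -0.1]
grip_width: 0.0618
finger_force: 0.0
```

Emit:
{"op": "servo_tool", "data": {"moves": [{"delta_pos": [0, 0, 0], "angular": [0, 0, 0.97], "gripper": -0.4}, {"delta_pos": [0, 0, 0], "angular": [0, 0, 0.97], "gripper": -0.4}, {"delta_pos": [0, 0, 0], "angular": [0, 0, 0.97], "gripper": -0.4}, {"delta_pos": [0, 0, 0], "angular": [0, 0, 0.97], "gripper": -0.4}, {"delta_pos": [0, 0, 0], "angular": [0, 0, 0.97], "gripper": -0.4}, {"delta_pos": [0, 0, 0], "angular": [0, 0, 0.97], "gripper": -0.4}, {"delta_pos": [0, 0, 0], "angular": [0, 0, 0.97], "gripper": -0.4}, {"delta_pos": [0, 0, 0], "angular": [0, 0, 0.97], "gripper": -0.4}, {"delta_pos": [0, 0, 0], "angular": [0, 0, 0], "gripper": -0.4}, {"delta_pos": [0, 0, 0], "angular": [0, 0, 0], "gripper": -0.4}]}}

```text
time_s: 3.1
position: [0.5474, -0.0152, 0.2362]
ee_rot: [-2.384, -2.045, 0.001]
ft_force: [-0.4, 0.3, 0.1]
grip_width: 0.0614
finger_force: 0.0
```

```bash
python3 -c "
from h import *
from rig import env
go(env,[.5475,-.0155,.065],-9.24)
s=env.snapshot('wrist'); cv2.imwrite('pics/w1.png',s['frame'][:,:,::-1]); np.savez('w1.npz',**s)"
```

```text
t 3.1 pos [ 0.5474 -0.0152  0.2362] yaw -8.76 tilt [-9.e-04  1.e-04 -1.e+00] q [-0.09  -0.049  1.374 -0.     1.818  0.063] F [-0.38  0.34  0.09] w 0.0614 ff 0.0
delta [-0.009  0.008  5.706]
turn z [np.float64(0.096), np.float64(-35.904), np.float64(36.096)]
```

View pics/w1.png

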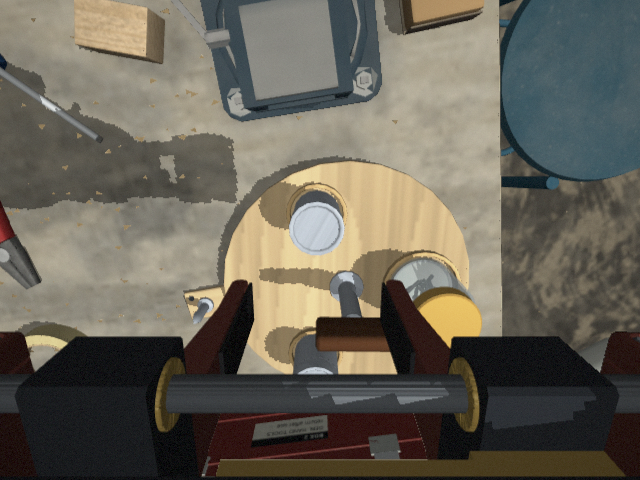

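The wrist view shows the left tin's lid centre at about (316,228) and the pin top near (210,299). The jar and bar are clear of the finger path. I'll cross-check these positions.

```bash
python3 -c "
from h import *
s=dict(np.load('w1.npz'));P=cloud(s)
print(at_height(s,316,228,.086),P[228,316], 'pin',at_height(s,210,299,.052), 'pinbase',at_height(s,197,318,.010))
m=(P[...,2]>.078)&(P[...,2]<.092);m[:190]=0;m[262:]=0;m[:,:280]=0;m[:,350:]=0
q=P[m];print(len(q),q.mean(0),(q.min(0)+q.max(0))/2)
"
```

```text
[ 0.5462418  -0.01524113  0.086     ] [ 0.54605503 -0.01639927  0.08166003] pin [ 0.43089831 -0.07985487  0.052     ] pinbase [ 0.39466631 -0.11881029  0.01      ]
2389 [ 0.54634552 -0.01549706  0.08314605] [ 0.5462292  -0.01619193  0.0824731 ]
```

Emit:
{"op": "servo_tool", "data": {"moves": [{"delta_pos": [0, 0, 0.7], "angular": [0, 0, 0.1], "gripper": -0.4}, {"delta_pos": [0, 0, 0.7], "angular": [0, 0, 0], "gripper": -0.4}, {"delta_pos": [0, 0, 0.7], "angular": [0, 0, 0], "gripper": -0.4}, {"delta_pos": [0, 0, 0.7], "angular": [0, 0, 0], "gripper": -0.4}, {"delta_pos": [0, 0, 0.7], "angular": [0, 0, 0], "gripper": -0.4}, {"delta_pos": [0, 0, 0.6], "angular": [0, 0, 0], "gripper": -0.4}, {"delta_pos": [0, 0, 0.6], "angular": [0, 0, 0], "gripper": -0.4}, {"delta_pos": [0, 0, 0.5], "angular": [0, 0, 0], "gripper": -0.4}, {"delta_pos": [0, 0, 0.5], "angular": [0, 0, 0], "gripper": -0.4}, {"delta_pos": [0, 0, 0], "angular": [0, 0, 0], "gripper": -0.4}, {"delta_pos": [0, 0, 0], "angular": [0, 0, 0], "gripper": -0.4}]}}

```text
time_s: 4.07
position: [0.5469, -0.0152, 0.0649]
ee_rot: [-2.393, -2.032, 0.002]
ft_force: [0.3, -0.0, 1.1]
grip_width: 0.0615
finger_force: 0.0
```

Emit:
{"op": "servo_tool", "data": {"moves": [{"delta_pos": [0, 0, 0], "angular": [0, 0, 0], "gripper": -0.2}, {"delta_pos": [0, 0, 0], "angular": [0, 0, 0], "gripper": -0.15}, {"delta_pos": [0, 0, 0], "angular": [0, 0, 0], "gripper": -0.1}, {"delta_pos": [0, 0, 0], "angular": [0, 0, 0], "gripper": -0.05}, {"delta_pos": [0, 0, 0], "angular": [0, 0, 0], "gripper": 0.0}, {"delta_pos": [0, 0, 0], "angular": [0, 0, 0], "gripper": 0.1}, {"delta_pos": [0, 0, 0], "angular": [0, 0, 0], "gripper": 0.3}, {"delta_pos": [0, 0, 0], "angular": [0, 0, 0], "gripper": 0.3}, {"delta_pos": [0, 0, 0], "angular": [0, 0, 0], "gripper": 0.3}], "force": 25}}

```text
time_s: 4.82
position: [0.5479, -0.0151, 0.0666]
ee_rot: [2.395, 2.032, 0.001]
ft_force: [-2.0, 1.2, 4.7]
grip_width: 0.0457
finger_force: 25.0
```

Emit:
{"op": "servo_tool", "data": {"moves": [{"delta_pos": [0, 0, -0.2], "angular": [0, 0, 0], "gripper": 0.3}, {"delta_pos": [0, 0, -0.3], "angular": [0, 0, 0], "gripper": 0.3}, {"delta_pos": [0, 0, -0.3], "angular": [0, 0, 0], "gripper": 0.3}, {"delta_pos": [0, 0, -0.3], "angular": [0, 0, 0], "gripper": 0.3}, {"delta_pos": [0, 0, -0.3], "angular": [0, 0, 0], "gripper": 0.3}, {"delta_pos": [0, 0, -0.1], "angular": [0, 0, 0], "gripper": 0.3}, {"delta_pos": [0, 0, 0], "angular": [0, 0, 0], "gripper": 0.3}, {"delta_pos": [0, 0, 0], "angular": [0, 0, 0], "gripper": 0.3}, {"delta_pos": [0, 0, 0], "angular": [0, 0, 0], "gripper": 0.3}, {"delta_pos": [0, 0, 0], "angular": [0, 0, 0], "gripper": 0.3}, {"delta_pos": [0, 0, 0], "angular": [0, 0, 0], "gripper": 0.3}, {"delta_pos": [0, 0, 0], "angular": [0, 0, 0], "gripper": 0.3}]}}

```text
time_s: 5.82
position: [0.5474, -0.0152, 0.1102]
ee_rot: [-2.396, -2.032, 0.001]
ft_force: [0.0, 0.1, -4.2]
grip_width: 0.0456
finger_force: 25.0
```

Emit:
{"op": "servo_tool", "data": {"moves": [{"delta_pos": [0, 0, 0], "angular": [0, 0, 0], "gripper": 0.3}, {"delta_pos": [0, 0, 0], "angular": [0, 0, 0], "gripper": 0.3}, {"delta_pos": [0, 0, 0], "angular": [0, 0, 0], "gripper": 0.3}]}}

```text
time_s: 6.07
position: [0.5476, -0.0152, 0.1106]
ee_rot: [-2.396, -2.032, 0.0]
ft_force: [-0.3, -0.9, -5.0]
grip_width: 0.0457
finger_force: 25.0
```

```bash
python3 -c "
from h import *
from rig import env
go(env,[.5475,-.0155,.065],-9.24)
s=env.snapshot('wrist'); cv2.imwrite('pics/w2.png',s['frame'][:,:,::-1]); np.savez('w2.npz',**s)
print(env.observe()['ft_force'],env.observe()['moment'])"
```

```text
t 6.0667 pos [ 0.5476 -0.0152  0.1106] yaw -9.4 tilt [-0.  0. -1.] q [-0.09  -0.037  1.584  0.     1.595  0.074] F [-0.27 -0.94 -5.02] w 0.0457 ff 24.99927085766103
delta [-1.00e-02 -1.00e-03  1.52e+00]
turn z [np.float64(-0.033), np.float64(-36.033), np.float64(35.967)]
[-0.89970862 -0.11023239 -4.54993774] [-0.08207067  0.0614867  -0.02378036]
```

View pics/w2.png

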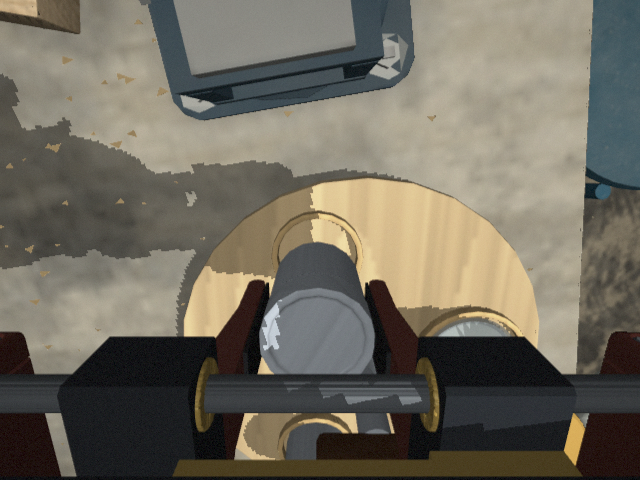

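The tin weighs about 4.6 N, so the left tin is the full one. In the picture its pocket rim spans u 272–363 near v 250, with the far edge at (318,211). I'll check that the pocket hasn't shifted.

```bash
python3 -c "
from h import *
s=dict(np.load('w2.npz'))
for p in((272,250),(363,250),(318,211)): print(at_height(s,*p,.032))
from rig import env
t=env.snapshot('top'); a=dict(np.load('top0.npz'))['frame']; b=t['frame']
np.savez('top1.npz',**t)
"
```

```text
[ 0.51948001 -0.00598409  0.032     ]
[ 0.57706379 -0.01550435  0.032     ]
[0.5527225  0.01441092 0.032     ]
```

Emit:
{"op": "servo_tool", "data": {"moves": [{"delta_pos": [0, 0, 0.25], "angular": [0, 0, 0], "gripper": 0.3}, {"delta_pos": [0, 0, 0.25], "angular": [0, 0, 0], "gripper": 0.3}, {"delta_pos": [0, 0, 0.25], "angular": [0, 0, 0], "gripper": 0.3}, {"delta_pos": [0, 0, 0.25], "angular": [0, 0, 0], "gripper": 0.3}, {"delta_pos": [0, 0, 0.2], "angular": [0, 0, 0], "gripper": 0.3}, {"delta_pos": [0, 0, 0.15], "angular": [0, 0, 0], "gripper": 0.3}, {"delta_pos": [0, 0, 0.1], "angular": [0, 0, 0], "gripper": 0.3}, {"delta_pos": [0, 0, 0.04], "angular": [0, 0, 0], "gripper": 0.3}, {"delta_pos": [0, 0, 0], "angular": [0, 0, 0], "gripper": 0.3}, {"delta_pos": [0, 0, 0], "angular": [0, 0, 0], "gripper": 0.3}, {"delta_pos": [0, 0, 0], "angular": [0, 0, 0], "gripper": 0.3}]}}

```text
time_s: 7.08
position: [0.548, -0.0151, 0.0666]
ee_rot: [2.395, 2.032, 0.002]
ft_force: [-0.7, 1.2, -1.2]
grip_width: 0.0453
finger_force: 25.0
```

Emit:
{"op": "servo_tool", "data": {"moves": [{"delta_pos": [0, 0, 0], "angular": [0, 0, 0], "gripper": -0.1}, {"delta_pos": [0, 0, 0], "angular": [0, 0, 0], "gripper": -0.15}, {"delta_pos": [0, 0, 0], "angular": [0, 0, 0], "gripper": -0.25}, {"delta_pos": [0, 0, 0], "angular": [0, 0, 0], "gripper": -0.4}, {"delta_pos": [0, 0, 0], "angular": [0, 0, 0], "gripper": -0.4}, {"delta_pos": [0, 0, 0], "angular": [0, 0, 0], "gripper": -0.4}]}}

```text
time_s: 7.58
position: [0.5476, -0.0153, 0.066]
ee_rot: [2.396, 2.032, 0.0]
ft_force: [-0.5, 0.5, -0.2]
grip_width: 0.0615
finger_force: 0.0
```

Emit:
{"op": "servo_tool", "data": {"moves": [{"delta_pos": [0, 0, -0.3], "angular": [0, 0, 0], "gripper": -0.4}, {"delta_pos": [0, 0, -0.6], "angular": [0, 0, 0], "gripper": -0.4}, {"delta_pos": [0, 0, -0.8], "angular": [0, 0, 0], "gripper": -0.4}, {"delta_pos": [0, 0, -0.8], "angular": [0, 0, 0], "gripper": -0.4}, {"delta_pos": [0, 0, -0.8], "angular": [0, 0, 0], "gripper": -0.4}, {"delta_pos": [0, 0, -0.8], "angular": [0, 0, 0], "gripper": -0.4}, {"delta_pos": [0, 0, -0.5], "angular": [0, 0, 0], "gripper": -0.4}, {"delta_pos": [0, 0, 0], "angular": [0, 0, 0], "gripper": -0.4}, {"delta_pos": [0, 0, 0], "angular": [0, 0, 0], "gripper": -0.4}]}}

```text
time_s: 8.33
position: [0.548, -0.0153, 0.2051]
ee_rot: [2.395, 2.031, 0.003]
ft_force: [-0.2, 0.3, -0.5]
grip_width: 0.0617
finger_force: 0.0
```

```bash
python3 -c "
from h import *
from rig import env
go(env,[.5655,-.0975,.2],-99.24)
s=env.snapshot('wrist'); np.savez('w3.npz',**s); cv2.imwrite('pics/w3.png',s['frame'][:,:,::-1])
s=env.snapshot('scene'); np.savez('s3.npz',**s); cv2.imwrite('pics/s3.png',cv2.resize(s['frame'][160:320,250:480,::-1],None,fx=3,fy=3))"
```

```text
t 8.3333 pos [ 0.548  -0.0153  0.2051] yaw -9.41 tilt [ 2.5e-03 -3.0e-04 -1.0e+00] q [-0.09  -0.055  1.434 -0.     1.76   0.074] F [-0.17  0.29 -0.49] w 0.0617 ff 0.0
delta [-2.609  1.022  0.173]
turn z [np.float64(17.967), np.float64(-18.033), np.float64(53.967)]
```

View pics/s3.png

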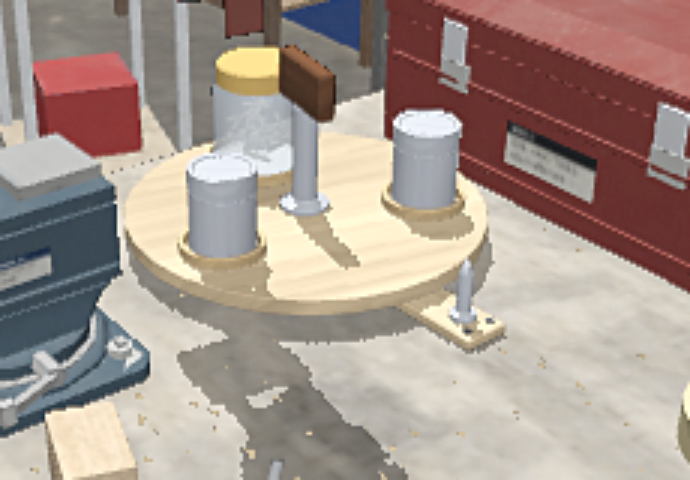

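The tin sits upright in its pocket. The pin tip is at crop (466,263) and its collar base at (462,318), which I'll use to refine the front direction.

```bash
python3 -c "
from h import *
s=dict(np.load('s3.npz'))
f=lambda x,y,z:at_height(s,250+(x+.5)/3-.5,160+(y+.5)/3-.5,z)
for a in((466,263,.052),(466,263,.06),(462,316,.01)): 
  p=f(*a); print(p, np.degrees(np.arctan2(p[1]+.098,p[0]-.566)))
P=cloud(s)
q=P[160+80:160+108,250+148:250+162].reshape(-1,3); q=q[(q[:,2]>.016)&(q[:,2]<.06)&(q[:,0]<.44)&(q[:,0]>.38)];print(len(q),q.mean(0),q.max(0),q.min(0))
t=dict(np.load('top0.npz'));P=cloud(t)
q=P[295:330,365:390].reshape(-1,3);q=q[(q[:,2]>.016)&(q[:,2]<.07)&(q[:,0]<.43)];print(len(q),q.mean(0),q.max(0),q.min(0))
# tongue edges in top: columns of wood rows
print([ (v,[tuple(int(c) for c in t['frame'][v,u]) for u in (366,367,368,369,385,386,387,388)]) for v in (307,312)])
f=lambda x,y,z:at_height(t,300+(x+.5)/3.5-.5,165+(y+.5)/3.5-.5,z)
print('tongue corners',f(239,562,.008),f(301,566,.008),f(240,476,.008),f(299,476,.008),'collar',f(270,528,.01))
"
```

```text
[ 0.40297478 -0.09830379  0.052     ] -179.89323191187538
[ 0.39318248 -0.0881786   0.06      ] 176.74732018768864
[ 0.40674911 -0.10245379  0.01      ] -178.39801965787834
87 [ 0.41070625 -0.10475172  0.03067266] [ 0.43988889 -0.09812315  0.05049519] [ 0.40232165 -0.13103611  0.01607634]
28 [ 0.40873032 -0.10168846  0.04043465] [ 0.41260088 -0.09822683  0.05046081] [ 0.4048204  -0.10748052  0.01742887]
[(307, [(161, 154, 141), (159, 153, 140), (133, 120, 105), (227, 199, 153), (181, 161, 131), (160, 152, 139), (162, 155, 141), (163, 158, 146)]), (312, [(184, 176, 158), (129, 124, 113), (103, 93, 82), (217, 190, 144), (198, 177, 143), (166, 158, 141), (161, 154, 141), (160, 155, 140)])]
tongue corners [ 0.38830357 -0.08576281  0.008     ] [ 0.38701716 -0.12095027  0.008     ] [ 0.43691515 -0.08578475  0.008     ] [ 0.43781112 -0.11953476  0.008     ] collar [ 0.40788039 -0.10297279  0.01      ]
```

Emit:
{"op": "servo_tool", "data": {"moves": [{"delta_pos": [-0.65, 0.255, 0], "angular": [0, 0, 0], "gripper": -0.4}, {"delta_pos": [-0.65, 0.255, 0], "angular": [0, 0, 0], "gripper": -0.4}, {"delta_pos": [-0.65, 0.255, 0], "angular": [0, 0, 0], "gripper": -0.4}, {"delta_pos": [-0.65, 0.255, 0], "angular": [0, 0, 0], "gripper": -0.4}]}}

```text
time_s: 8.77
position: [0.5645, -0.0978, 0.2018]
ee_rot: [-2.394, -2.031, 0.003]
ft_force: [0.4, 0.7, -0.8]
grip_width: 0.0615
finger_force: 0.0
```

Emit:
{"op": "servo_tool", "data": {"moves": [{"delta_pos": [0, 0, 0], "angular": [0, 0, 1], "gripper": -0.4}, {"delta_pos": [0, 0, 0], "angular": [0, 0, 1], "gripper": -0.4}, {"delta_pos": [0, 0, 0], "angular": [0, 0, 1], "gripper": -0.4}, {"delta_pos": [0, 0, 0], "angular": [0, 0, 1], "gripper": -0.4}, {"delta_pos": [0, 0, 0], "angular": [0, 0, 1], "gripper": -0.4}, {"delta_pos": [0, 0, 0], "angular": [0, 0, 1], "gripper": -0.4}, {"delta_pos": [0, 0, 0], "angular": [0, 0, 1], "gripper": -0.4}, {"delta_pos": [0, 0, 0], "angular": [0, 0, 1], "gripper": -0.4}, {"delta_pos": [0, 0, 0], "angular": [0, 0, 1], "gripper": -0.4}]}}

```text
time_s: 9.52
position: [0.5644, -0.097, 0.2016]
ee_rot: [-2.992, -0.953, 0.005]
ft_force: [0.6, -0.0, -0.7]
grip_width: 0.0615
finger_force: 0.0
```

Emit:
{"op": "servo_tool", "data": {"moves": [{"delta_pos": [0, 0, 0], "angular": [0, 0, 1], "gripper": -0.4}, {"delta_pos": [0, 0, 0], "angular": [0, 0, 1], "gripper": -0.4}, {"delta_pos": [0, 0, 0], "angular": [0, 0, 1], "gripper": -0.4}, {"delta_pos": [0, 0, 0], "angular": [0, 0, 1], "gripper": -0.4}, {"delta_pos": [0, 0, 0], "angular": [0, 0, 1], "gripper": -0.4}, {"delta_pos": [0, 0, 0], "angular": [0, 0, 1], "gripper": -0.4}, {"delta_pos": [0, 0, 0], "angular": [0, 0, 1], "gripper": -0.4}, {"delta_pos": [0, 0, 0], "angular": [0, 0, 1], "gripper": -0.4}, {"delta_pos": [0, 0, 0], "angular": [0, 0, 1], "gripper": -0.4}, {"delta_pos": [0, 0, 0], "angular": [0, 0, 0], "gripper": -0.4}, {"delta_pos": [0, 0, 0], "angular": [0, 0, 0], "gripper": -0.4}]}}

```text
time_s: 10.43
position: [0.5645, -0.097, 0.2023]
ee_rot: [-3.131, 0.253, 0.004]
ft_force: [0.9, -0.2, -0.1]
grip_width: 0.0618
finger_force: 0.0
```

```bash
python3 -c "
from h import *
from rig import env
go(env,[.5655,-.0975,.113],-99.24)
s=env.snapshot('wrist'); np.savez('w4.npz',**s); cv2.imwrite('pics/w4.png',s['frame'][:,:,::-1])"
```

```text
t 10.4333 pos [ 0.5645 -0.097   0.2023] yaw -99.26 tilt [-2.6e-03  6.0e-04 -1.0e+00] q [-0.23   0.016  1.369 -0.     1.759  1.503] F [ 0.89 -0.19 -0.08] w 0.0618 ff 0.0
delta [0.042 0.01  2.976]
turn z [np.float64(-0.003), np.float64(-36.003), np.float64(35.997)]
```

View pics/w4.png

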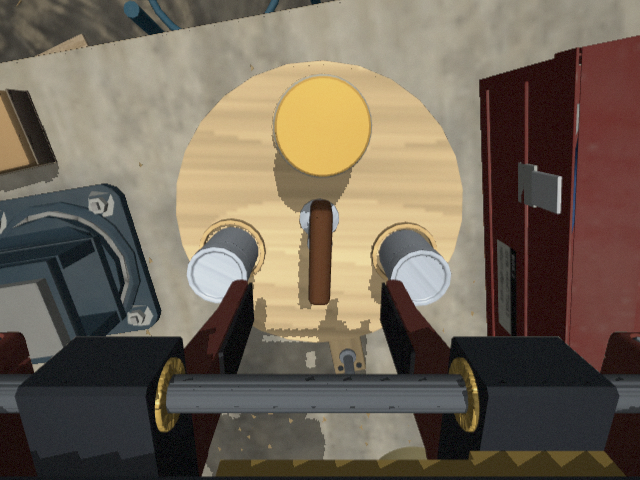

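The bar is centred between the fingers (u≈320) and aligned. The tongue and collar measurements put the front direction at about −178.3°. Next I descend and grip the bar.

Emit:
{"op": "servo_tool", "data": {"moves": [{"delta_pos": [0.05, 0, 0.5], "angular": [0, 0, 0], "gripper": -0.4}, {"delta_pos": [0, 0, 0.6], "angular": [0, 0, 0], "gripper": -0.4}, {"delta_pos": [0, 0, 0.6], "angular": [0, 0, 0], "gripper": -0.4}, {"delta_pos": [0, 0, 0.6], "angular": [0, 0, 0], "gripper": -0.3}, {"delta_pos": [0, 0, 0.4], "angular": [0, 0, 0], "gripper": -0.1}, {"delta_pos": [0, 0, 0.25], "angular": [0, 0, 0], "gripper": 0.1}, {"delta_pos": [0, 0, 0], "angular": [0, 0, 0], "gripper": 0.4}, {"delta_pos": [0, 0, 0], "angular": [0, 0, 0], "gripper": 0.5}, {"delta_pos": [0, 0, 0], "angular": [0, 0, 0], "gripper": 0.55}, {"delta_pos": [0, 0, 0], "angular": [0, 0, 0], "gripper": 0.6}], "force": 15}}

```text
time_s: 11.32
position: [0.5672, -0.0976, 0.1169]
ee_rot: [3.131, -0.257, 0.004]
ft_force: [0.4, 0.2, -0.4]
grip_width: 0.0209
finger_force: 0.0
```

Emit:
{"op": "servo_tool", "data": {"moves": [{"delta_pos": [0, 0, 0], "angular": [0, 0, 0], "gripper": 0.65}, {"delta_pos": [0, 0, 0], "angular": [0, 0, 0], "gripper": 0.7}, {"delta_pos": [0, 0, 0], "angular": [0, 0, 0], "gripper": 0.8}, {"delta_pos": [0, 0, 0], "angular": [0, 0, 0], "gripper": 1}, {"delta_pos": [0, 0, 0], "angular": [0, 0, 0], "gripper": 1}, {"delta_pos": [0, 0, 0], "angular": [0, 0, 0], "gripper": 1}, {"delta_pos": [0, 0, 0], "angular": [0, 0, 0], "gripper": 1}], "force": 25}}

```text
time_s: 11.9
position: [0.5669, -0.0994, 0.1168]
ee_rot: [3.128, -0.26, 0.003]
ft_force: [-0.5, -6.2, 1.9]
grip_width: 0.0141
finger_force: 25.0
```

```bash
python3 -c "
from h import *
from rig import env
go(env,[.5655,-.0975,.113],-99.24+79)"
```

```text
t 11.9 pos [ 0.5669 -0.0994  0.1168] yaw -99.49 tilt [ 0.0019 -0.0035 -1.    ] q [-0.231  0.033  1.503 -0.003  1.603  1.505] F [-0.47 -6.16  1.86] w 0.0141 ff 24.96077209711075
delta [-0.056 -0.057  0.127]
turn z [np.float64(-15.851), np.float64(-51.851), np.float64(20.149)]
```

Emit:
{"op": "servo_tool", "data": {"moves": [{"delta_pos": [0, 0.08, 0], "angular": [0, 0, 0], "gripper": 1}, {"delta_pos": [0, 0, 0], "angular": [0, 0, -0.1], "gripper": 1}, {"delta_pos": [0, 0, 0], "angular": [0, 0, -0.2], "gripper": 1}, {"delta_pos": [0, 0, 0], "angular": [0, 0, -0.3], "gripper": 1}, {"delta_pos": [0, 0, 0], "angular": [0, 0, -0.4], "gripper": 1}, {"delta_pos": [0, 0, 0], "angular": [0, 0, -0.5], "gripper": 1}, {"delta_pos": [0, 0, 0], "angular": [0, 0, -0.5], "gripper": 1}, {"delta_pos": [0, 0, 0], "angular": [0, 0, -0.5], "gripper": 1}, {"delta_pos": [0, 0, 0], "angular": [0, 0, -0.5], "gripper": 1}, {"delta_pos": [0, 0, 0], "angular": [0, 0, -0.5], "gripper": 1}, {"delta_pos": [0, 0, 0], "angular": [0, 0, -0.5], "gripper": 1}], "force": 30}}

```text
time_s: 12.82
position: [0.5668, -0.0991, 0.1168]
ee_rot: [-3.127, -0.296, -0.004]
ft_force: [0.2, 2.8, 5.3]
grip_width: 0.0139
finger_force: 30.0
```

Emit:
{"op": "servo_tool", "data": {"moves": [{"delta_pos": [0, 0, 0], "angular": [0, 0, -0.5], "gripper": 1}, {"delta_pos": [0, 0, 0], "angular": [0, 0, -0.5], "gripper": 1}, {"delta_pos": [0, 0, 0], "angular": [0, 0, -0.5], "gripper": 1}, {"delta_pos": [0, 0, 0], "angular": [0, 0, -0.5], "gripper": 1}, {"delta_pos": [0, 0, 0], "angular": [0, 0, -0.5], "gripper": 1}, {"delta_pos": [0, 0, 0], "angular": [0, 0, -0.5], "gripper": 1}, {"delta_pos": [0, 0, 0], "angular": [0, 0, -0.5], "gripper": 1}, {"delta_pos": [0, 0, 0], "angular": [0, 0, -0.5], "gripper": 1}, {"delta_pos": [0, 0, 0], "angular": [0, 0, -0.5], "gripper": 1}, {"delta_pos": [0, 0, 0], "angular": [0, 0, -0.5], "gripper": 1}]}}

```text
time_s: 13.65
position: [0.5666, -0.0986, 0.1168]
ee_rot: [-2.988, -0.966, -0.003]
ft_force: [-1.5, 5.1, 5.6]
grip_width: 0.0136
finger_force: 30.0
```

Emit:
{"op": "servo_tool", "data": {"moves": [{"delta_pos": [0, 0, 0], "angular": [0, 0, -0.5], "gripper": 1}, {"delta_pos": [0, 0, 0], "angular": [0, 0, -0.5], "gripper": 1}, {"delta_pos": [0, 0, 0], "angular": [0, 0, -0.5], "gripper": 1}, {"delta_pos": [0, 0, 0], "angular": [0, 0, -0.5], "gripper": 1}, {"delta_pos": [0, 0, 0], "angular": [0, 0, -0.5], "gripper": 1}, {"delta_pos": [0, 0, 0], "angular": [0, 0, -0.5], "gripper": 1}, {"delta_pos": [0, 0, 0], "angular": [0, 0, -0.4], "gripper": 1}, {"delta_pos": [0, 0, 0], "angular": [0, 0, -0.3], "gripper": 1}, {"delta_pos": [0, 0, 0], "angular": [0, 0, -0.2], "gripper": 1}, {"delta_pos": [0, 0, 0], "angular": [0, 0, -0.1], "gripper": 1}, {"delta_pos": [0, 0, 0], "angular": [0, 0, 0], "gripper": 1}, {"delta_pos": [0, 0, 0], "angular": [0, 0, 0], "gripper": 1}]}}

```text
time_s: 14.65
position: [0.5664, -0.0983, 0.1168]
ee_rot: [-2.776, -1.468, -0.003]
ft_force: [-2.2, 5.5, 7.4]
grip_width: 0.0137
finger_force: 30.0
```

```bash
python3 -c "
from h import *
from rig import env
go(env,[.566,-.0994,.117],-99.24+79)
a=env.snapshot('top'); b=env.snapshot('scene'); np.savez('t5.npz',**a); np.savez('s5.npz',**b)
A=cv2.resize(a['frame'][165:335,300:450],None,fx=3,fy=3,interpolation=cv2.INTER_CUBIC); B=cv2.resize(b['frame'][160:330,280:430],None,fx=3,fy=3,interpolation=cv2.INTER_CUBIC)[:A.shape[0],:330]
cv2.imwrite('pics/c5.png',np.hstack([A,B])[:,:790,::-1])"
```

```text
t 14.65 pos [ 0.5664 -0.0983  0.1168] yaw -34.26 tilt [ 0.0012  0.0019 -1.    ] q [-0.232  0.032  1.504  0.002  1.605  0.366] F [-2.21  5.48  7.35] w 0.0137 ff 29.991808533668518
delta [-0.036  0.01  -0.005]
turn z [np.float64(-2.803), np.float64(-38.803), np.float64(33.197)]
```

View pics/c5.png

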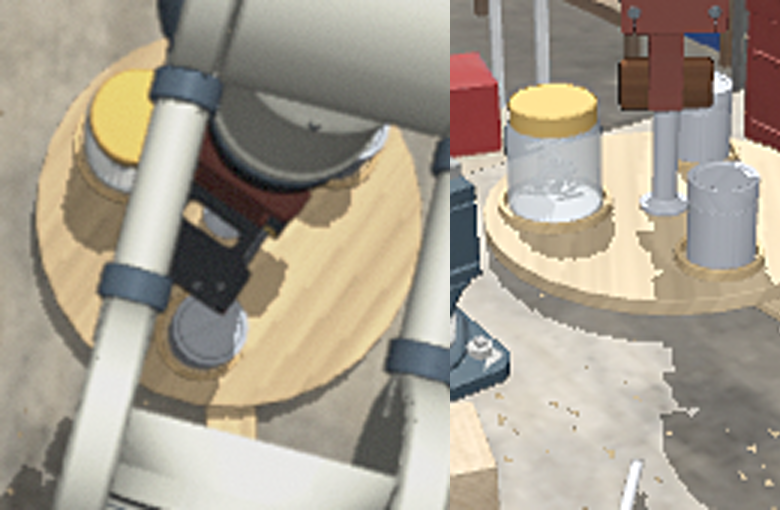

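The turn so far is 65°, as commanded, and everything is upright. The remainder is about 14° (2.8 units).

Emit:
{"op": "servo_tool", "data": {"moves": [{"delta_pos": [0, 0, 0], "angular": [0, 0, -0.15], "gripper": 1}, {"delta_pos": [0, 0, 0], "angular": [0, 0, -0.35], "gripper": 1}, {"delta_pos": [0, 0, 0], "angular": [0, 0, -0.45], "gripper": 1}, {"delta_pos": [0, 0, 0], "angular": [0, 0, -0.45], "gripper": 1}, {"delta_pos": [0, 0, 0], "angular": [0, 0, -0.45], "gripper": 1}, {"delta_pos": [0, 0, 0], "angular": [0, 0, -0.45], "gripper": 1}, {"delta_pos": [0, 0, 0], "angular": [0, 0, -0.35], "gripper": 1}, {"delta_pos": [0, 0, 0], "angular": [0, 0, -0.15], "gripper": 1}, {"delta_pos": [0, 0, 0], "angular": [0, 0, 0], "gripper": 1}, {"delta_pos": [0, 0, 0], "angular": [0, 0, 0], "gripper": 1}, {"delta_pos": [0, 0, 0], "angular": [0, 0, 0], "gripper": 1}, {"delta_pos": [0, 0, 0], "angular": [0, 0, 0], "gripper": 1}]}}

```text
time_s: 15.75
position: [0.5661, -0.0982, 0.1168]
ee_rot: [-2.576, -1.795, -0.003]
ft_force: [-3.5, 5.7, 7.4]
grip_width: 0.0134
finger_force: 30.0
```

```bash
python3 -c "
from h import *
from rig import env
go(env,[.566,-.0994,.117],-99.24+79)
a=env.snapshot('top'); b=env.snapshot('scene'); np.savez('t6.npz',**a); np.savez('s6.npz',**b)
A=cv2.resize(a['frame'][200:335,300:420],None,fx=3.5,fy=3.5,interpolation=cv2.INTER_CUBIC); B=cv2.resize(b['frame'][180:315,330:430],None,fx=3.5,fy=3.5,interpolation=cv2.INTER_CUBIC)
cv2.imwrite('pics/c6.png',np.hstack([A,B])[:,:,::-1]);print(A.shape,B.shape)"
```

```text
t 15.75 pos [ 0.5661 -0.0982  0.1168] yaw -20.25 tilt [ 6.0e-04  2.2e-03 -1.0e+00] q [-0.232  0.032  1.504  0.002  1.606  0.121] F [-3.55  5.66  7.42] w 0.0134 ff 29.99083310365677
delta [-0.04   0.011 -0.006]
turn z [np.float64(-0.003), np.float64(-36.003), np.float64(35.997)]
(472, 420, 3) (472, 350, 3)
```

View pics/c6.png

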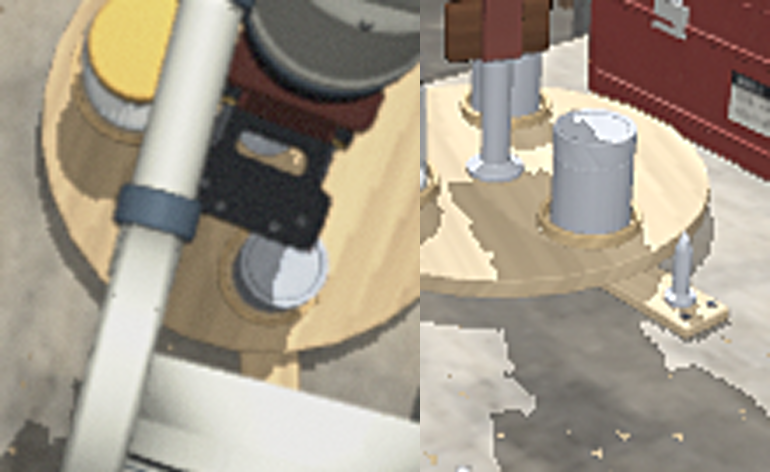

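The scene crop has the lid centre at (595,127), the pin tip at (683,236) and the collar at (681,302). In the top crop the lid centre is at (284,267). I'll measure the bearings.

```bash
python3 -c "
from h import *
s=dict(np.load('s6.npz'));t=dict(np.load('t6.npz'))
g=lambda S,x,y,z,u0,v0:at_height(S,u0+(x+.5)/3.5-.5,v0+(y+.5)/3.5-.5,z)
S=lambda x,y,z:g(s,x-420,y,z,330,180)
T=lambda x,y,z:g(t,x,y,z,300,200)
c=np.array([.566,-.098])
for n,p in(('lidS',S(595,127,.086)),('collarS',S(681,302,.010)),('tipS',S(683,236,.052)),('lidT',T(284,267,.086)),('tongueL',T(242,365,.008)),('tongueR',T(300,375,.008))):
  d=p[:2]-c;print(n,p.round(4),np.hypot(*d).round(4),(np.degrees(np.arctan2(d[1],d[0]))%360).round(2))
for n,X,(v0,v1,u0,u1) in(('T',t,(260,296,366,396)),('S',s,(205,228,364,388))):
  P=cloud(X)[v0:v1,u0:u1].reshape(-1,3);q=P[(P[:,2]>.0825)&(P[:,2]<.09)];d=q.mean(0)[:2]-c;print(n,len(q),q.mean(0),(q.max(0)+q.min(0))/2,np.degrees(np.arctan2(d[1],d[0]))%360)
"
```

```text
lidS [ 0.4793 -0.1008  0.086 ] 0.0868 181.86
collarS [ 0.4037 -0.101   0.01  ] 0.1623 181.06
tipS [ 0.4039 -0.0987  0.052 ] 0.1621 180.23
lidT [ 0.4798 -0.1013  0.086 ] 0.0862 182.2
tongueL [ 0.4304 -0.087   0.008 ] 0.136 175.36
tongueR [ 0.4256 -0.1202  0.008 ] 0.1421 188.97
T 364 [ 0.47710701 -0.10029754  0.08537745] [ 0.47762117 -0.10090134  0.0861087 ] 181.4805444296272
S 185 [ 0.48290646 -0.09988086  0.08404449] [ 0.48129188 -0.10114864  0.08447493] 181.29669749405105
```

```bash
python3 -c "
from rig import env
o=env.observe();print(abs(o['qvel']).max());print(env.hand_in())"
```

```text
0.0012187772480174736
the job is handed in; nothing more can be done
None
```

I handed the job in: the left tin weighed about 4.6 N, so it is the full one; I set it back, turned the carousel 79° to bring it behind the pointer (within about 0.5° by my measurements), and ended gripping the bar; the judged result was not shown.

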